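# Clamp a wood block with a ratchet-lever bench clamp

## Task

Lay the wood block flat in the channel of the bench clamp, let go of it, and then work the clamp's ratchet lever to and fro until the moving jaw holds the block tight against the fixed jaw. Close the jaw only with the lever, never by pushing the jaw itself, take your hand away at the end, and leave the mug, mallet and tape roll where they are.

Things in the scene. Friction and masses are not known exactly. Their poses are not given: they have to be found in the camera images.
- wood_block: Plain pine block, 44 mm wide (its x) x 120 mm long (its y) x 44 mm high, 0.11 to 0.22 kg, loose. Origin: centre of its underside. It starts lying flat on the right-hand table.
- clamp: Grey bench clamp fixed to the left-hand table. Origin on the table top, z up, long side along its x (-140 to +170 mm), 90 mm wide (y), plate 12 mm thick, with a disc of 74 mm radius round the lever pivot. Clamped, the block's length lies along the clamp's x, its origin at x = -45, y = 0, z = 12 mm.
- bed_mid (a point): On the channel floor, clamp's x = -34 mm, y = 0, z = 12 mm: put the block's middle here, within 8 mm along x, to fit between the open jaws. The channel runs along x (axes as the clamp's), 54 mm wide between two rails 8 mm thick, 10 mm high, from x = -105 to +45 mm.
- fixed_jaw (a point): Middle of the fixed jaw's face, clamp's x = -105 mm, y = 0, z = 35 mm; the face looks to +x. The jaw is 72 mm wide, 26 mm thick, top at z = 54 mm. The block ends up pressed against it.
- moving_jaw: Moving jaw, 72 mm wide, 38 mm thick, top at z = 53 mm. Origin at table height below the middle of its face, a sprung steel plate (8 N/mm, 6 mm of give) that looks to the clamp's -x. Starts 22 to 37 mm more open than the block's length. The lever draws it to -x, 14 mm per radian driven, and it slides the block to the fixed jaw. Friction holds it where left (up to 25 N).
- ratchet_lever (a joint): Lever angle, 0 to 1.36 rad between two upright stop pins (10 mm thick, 63 mm from the pivot, top at z = 60 mm). Grows clockwise seen from above: that way it drives the jaw shut once its spring pawl has met a tooth; back, it only clicks and the jaw stays. 12 teeth, 0.52 rad apart: a full swing gains 2 teeth, 15 mm of jaw; a back swing under one tooth may gain nothing.
- lever_pivot (a point): On the lever's vertical axis at the handle's height (z = 51.5 mm): clamp's x = 132 mm, y = -32 mm. At joint value 0 the lever points along the clamp's direction (0.417, -0.909), at 1.36 along (-0.802, -0.598). It stays where it is left; two to four full swings are needed.
- lever_grip (a point): Middle of the round black grip, 122 mm from the pivot, 20 mm thick, from 86 to 158 mm; free above and down to the table. Its x axis points away from the pivot. A push here takes about 3 N driving with the jaw free (brief knocks to 7 N), 1 N back; as the block tightens it rises and the lever stops short of its pin. A push of 8 to 20 N is tight and does no harm; let go, the jaw keeps 15 to 25 N.
- tea_mug: White dotted mug, 82 x 114 x 91 mm, standing on the magazine on the right-hand table; bystander. Origin under its middle.
- small_mallet: Mallet, 240 mm long, 30 mm high, lying on the left-hand table to the left of the clamp; bystander. Origin under its middle.
- masking_tape: Roll of masking tape, 104 mm across, 25 mm high, lying on the right-hand table behind the white basket; bystander. Origin under its middle.
There are look-alikes about, which are no part of the job. What is shaped like the wood_block but purple is not meant.

How it is judged:
On the way, in this order (a step that is already met when the one before it is completed fails the run):
1. the block lies flat in the channel, let go, the jaw not yet on it (z of wood_block in the frame of clamp between 0.009 and 0.016 m and y of wood_block in the frame of clamp between -0.007 and 0.007 m and x of wood_block in the frame of clamp above -0.053 m and angle between the y axis of wood_block and the x axis of clamp, either way round below 0.1 rad and angle between wood_block's own z axis and vertical below 0.1 rad and contact force between the fingers and wood_block below 0.2 N and contact force between moving_jaw and wood_block below 1 N), for 0.2 s.
2. the jaw presses the block against the fixed jaw (z of wood_block in the frame of clamp between 0.009 and 0.016 m and y of wood_block in the frame of clamp between -0.007 and 0.007 m and x of wood_block in the frame of clamp between -0.053 and -0.041 m and angle between the y axis of wood_block and the x axis of clamp, either way round below 0.1 rad and angle between wood_block's own z axis and vertical below 0.1 rad and contact force between moving_jaw and wood_block above 8 N), for 0.2 s.
At the end, for the whole second after the job is handed in: The block lies flat in the channel, lengthwise (within 0.1 rad, 7 mm sideways, on the floor within 4 mm), its end against the fixed jaw (within 4 mm), and the moving jaw still presses on it with more than 8 N after the lever has been let go; everything at rest and released (all of step 2 and linear speed of wood_block below 0.01 m/s and contact force between the fingers and wood_block below 0.2 N); the robot touches nothing.
It fails at once if the robot pushes the moving jaw itself (more than 10 N) (contact force between any of the fingers, the arm and moving_jaw above 10 N).
It fails at once if the tea mug is moved more than 30 mm (distance of tea_mug from where it was at the start of the episode above 0.03 m).
It fails at once if the small mallet is moved more than 30 mm (distance of small_mallet from where it was at the start of the episode above 0.03 m).
It fails at once if the masking tape is moved more than 30 mm (distance of masking_tape from where it was at the start of the episode above 0.03 m).
It also fails if it takes over 72 s, if anything falls off the work surface, if the arm or the gripper's body presses on something with over 40 N, if the wrist force passes 120 N, or if a joint passes its speed limit or range.

## Robot

A 7-joint arm with a two-finger parallel gripper is mounted at the origin on the work surface; the furniture and walls round the work are solid. World frame = base frame: x ahead of the robot, y to its left, z up, the work surface at z = 0. Lengths are in m, angles in rad, forces in N, time in s.
With the tool pointing down it reaches from about 0.4 to 0.925 m from the base axis. Payload 4.1 kg.
Tool frame: the origin (TCP) lies midway between the tips of the shut fingers; the grasp point (between the pads) lies arm.grip_depth behind it (arm.grip_depth is the distance from the TCP to the grasp point, in m); z points along the fingers, y is the line along which they close (so a half turn about z gives the same grasp; the last joint's range is limited). The gripper opens to 85 mm and grips with 20 to 120 N. Pads are 22 mm wide; open, the fingers measure 114 mm over their backs; the gripper's body (76 mm by 85 mm) begins 54 mm behind the grasp point. The pads swing forward as they close: fully open they stand 13 mm farther back than shut.
Start: joints at [1.201, 0.398, 0.045, 1.537, -0.019, 1.207, -0.051], TCP at [0.174, -0.626, 0.231] pointing down, gripper open.
Joint ranges: [-2.82, 2.82], [-0.49, 2.23], [-1.37, 1.46], [0, 2.46], [-1.36, 4.5], [0.23, 2], [-2.94, 2.94]. Speed limits (rad/s): [2.57, 2.57, 3.14, 3.14, 3.14, 3.14, 3.14].

## Interface

Orientations are given as a unit quaternion [x, y, z, w].
In Python, from plant import sensors, cams, arm gives the robot as it stands.
- The arm moves only by the tool step_arm, never from a script. Its argument "motion" is a list of rows, each a list of 7 numbers: the finger opening in cm, from 0 to 8.54, then the shift along the tool's x, y, z in cm, then the turn, a rotation vector about the tool's x, y, z in rad. A call has 1 to 20 rows; each row shifts and turns the commanded pose from where the row before left it, along the tool's axes as they then stand; what a row does not reach is not made up. A row lasts 1/10 s, in which the tool goes at most 50 mm and 8.59 degrees, less where a joint would pass 70% of its speed; a pose out of reach is approached as far as the arm can. A call with a gripper value outside its range is refused whole. The fingers move at their own pace and stop on an object; "force" is the grip in N (left out, the last holds). Time passes only in rows, so rows that do not move let the fingers close. It gives the time, the measured TCP pose, the force, the opening and the grip force at its end, in the units of the state.
- sensors.read_state(): the state, without advancing time (a new reading comes with each control period).
- cams.capture(name): name is "scene" or "top"; returns the picture (384x512x3 uint8, red, green, blue); there is no depth.
- cams.camera_params(name): a dict with "fx", "fy", "cx", "cy" (pixels), "R" (3x3) and "t" (3): a world point X has camera coordinates R X + t. Camera axes: x right, y down, z forward; pixel columns grow to the right and rows downward; lengths in m; the calibration is good to about 2 mm. A picture is of the moment at which its call begins. camera_params takes no time and is no camera call.
- arm.finish_job(): hands the job in; it is judged then, once.
The state is a dict: "time": time; "q": joint angles; "qvel": joint speeds; "tau": joint torques, N m; "tool_pos": TCP position; "orientation": TCP orientation; "contact_force": force on the tool from outside, world axes, zero at the start; "moment": the same for the moment, N m; "finger_gap": finger opening in m; "grasp_force": force on a finger pad.
Only numpy, scipy, OpenCV 4.12 (cv2) and the standard library are available. Lean on these libraries where they do the work, as an engineer would, in place of code of your own. Each camera call takes 0.05 s, during which the arm holds its last target. There are 200 camera calls.

## Working session

There is one attempt and no reset: what is moved stays moved. The work goes in short steps, Python scripts to look and compute and a tool call to move; the robot and the scene stay as the last step left them, time stands still between calls to the robot, and variables do not carry over. Pictures are saved under pics/ and viewed, at most 10 in all, crops included, and the job is handed in when it is done.

Besides the shell and the picture viewer there is one more tool, called after "Call:" as name(argument=value, ...) on one line, values as JSON. step_arm: Moves the arm, as the interface text tells. Its arguments: {"type":"object","properties":{"motion":{"type":"array","items":{"type":"array","items":{"type":"number"}}},"force":{"type":"number"}},"required":["motion"]}

```bash
ls; mkdir -p pics; python3 - <<'E'
from plant import sensors, cams, arm
import cv2
for n in("scene","top"):
    im=cams.capture(n); cv2.imwrite(f"pics/{n}0.png",cv2.resize(im[:,:,::-1],(800,600),interpolation=cv2.INTER_CUBIC)); cv2.imwrite(f"{n}_raw0.png",im[:,:,::-1])
    p=cams.camera_params(n);print(n,p)
print(arm.grip_depth, sensors.read_state())
E
```

```text
pics
scene {'fx': 430.3888241527575, 'fy': 430.3888241527575, 'cx': 255.77039560574605, 'cy': 198.28620710688784, 'R': array([[-0.85759441, -0.51420173, -0.01133198],
       [-0.35827242,  0.61305063, -0.70413762],
       [ 0.36901586, -0.59980455, -0.70997309]]), 't': array([0.47724653, 0.21465012, 1.48859467])}
top {'fx': 354.15305037383354, 'fy': 354.15305037383354, 'cx': 255.4210677322551, 'cy': 191.75478058999866, 'R': array([[-0.02135741, -0.99970245, -0.01178444],
       [-0.99155893,  0.02268824, -0.12765631],
       [ 0.1278857 ,  0.00895856, -0.99174845]]), 't': array([0.05483645, 0.54994964, 1.6123075 ])}
0.0187 {'time': 0.1, 'q': array([ 1.20098836,  0.39913179,  0.04504648,  1.53773672, -0.01870585,
        1.20693187, -0.05069197]), 'qvel': array([-0.00063995, -0.00042565, -0.00052678, -0.00319485,  0.00087509,
        0.00093266, -0.00127961]), 'tau': array([ 2.82821806e-03, -4.76263976e+01,  1.36978906e+00, -2.54953068e+01,
        1.19126690e-02,  4.98800815e-03, -6.13348519e-06]), 'tool_pos': array([ 0.17374841, -0.62575444,  0.23036636]), 'orientation': array([ 9.90839131e-01,  1.35044505e-01, -1.80863266e-04, -8.74534695e-04]), 'contact_force': array([-0.30927614,  0.46358601, -1.07463775]), 'moment': array([ 0.01586909, -0.00711513, -0.09301516]), 'grasp_force': 0.0, 'finger_gap': 0.08554734826222984}
```

View pics/scene0.png

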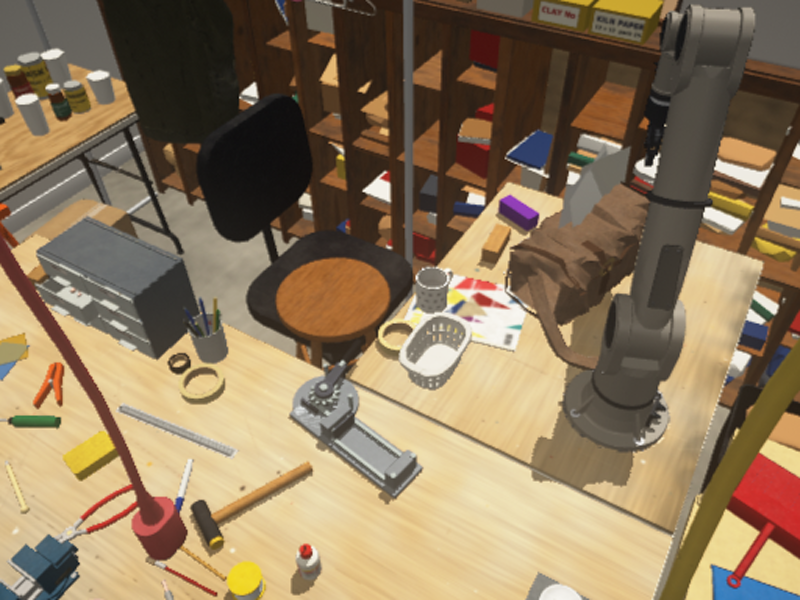

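View pics/top0.png

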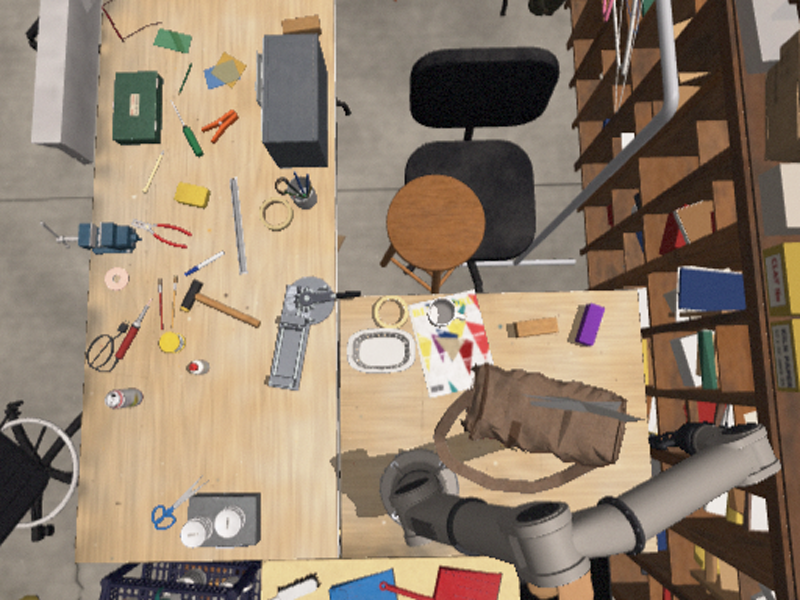

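The scene view shows the clamp at (355,430) and the mallet at (250,500). The pine block is at (495,243), with the purple look-alike at (518,212). In the top view, the possible blocks are the pine block (534,327), the purple block (590,325), a yellow sponge (192,194) and a cardboard piece (300,24). I choose (534,327) and check it in a crop.

```bash
python3 - <<'E'
import cv2,numpy as np
t=cv2.imread("top_raw0.png");s=cv2.imread("scene_raw0.png")
def c(im,x,y,w,h,k): return cv2.resize(im[y:y+h,x:x+w],None,fx=k,fy=k,interpolation=cv2.INTER_CUBIC)
# left: top clamp 75x100@6=> 450x600? ; right: block top 70x50@5, scene clamp 
A=c(t,165,172,70,85,7)      # 490x595
B=c(t,315,190,62,40,5)      # 310x200
C=c(s,295,125,62,56,5)      # 310x280 
im=np.zeros((600,800,3),np.uint8);im[:595,:490]=A;im[:200,490:800]=B;im[210:490,490:800]=C
cv2.imwrite("pics/crop1.png",im)
cv2.imwrite("pics/crop2.png",c(s,180,225,95,95,6))
E
```

```text
(no output)
```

View pics/crop1.png

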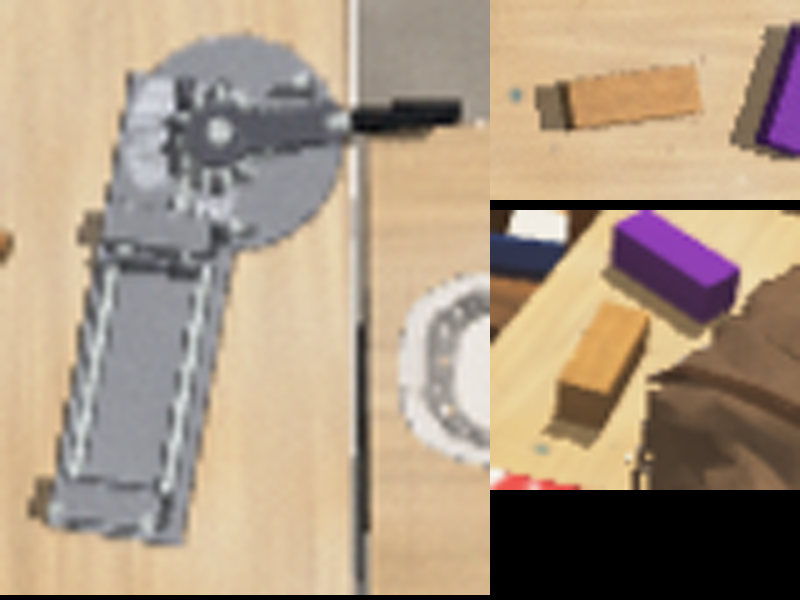

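View pics/crop2.png

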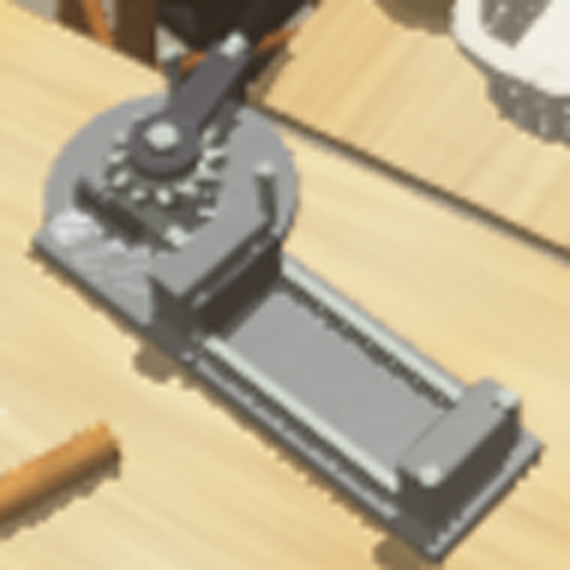

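The crop shows the pine block with its top face at about (570-703, 66-130), and it is neither purple nor painted. The clamp is clear: bolt at (218,131), grip tip at (460,112), plate end corners at (50,525) and (185,545).

```bash
cat > h.py <<'E'
import numpy as np
from plant import sensors,cams,arm
from scipy.optimize import least_squares
from scipy.spatial.transform import Rotation as Ro
P={n:cams.camera_params(n) for n in("top","scene")}
def proj(n,X):
    p=P[n];c=p["R"]@X+p["t"];return np.array([p["fx"]*c[0]/c[2]+p["cx"],p["fy"]*c[1]/c[2]+p["cy"]])
def ray(n,uv,z):
    p=P[n];d=p["R"].T@np.array([(uv[0]-p["cx"])/p["fx"],(uv[1]-p["cy"])/p["fy"],1]);o=-p["R"].T@p["t"];return o+d*(z-o[2])/d[2]
def raw(x,y,ox,oy,k): return np.array([(x+.5)/k-.5+ox,(y+.5)/k-.5+oy])
def W(p,L): # p x,y,z,yaw
    c,s=np.cos(p[3]),np.sin(p[3]);return np.array([p[0]+c*L[0]-s*L[1],p[1]+s*L[0]+c*L[1],p[2]+L[2]])
def fit(obs,p0):
    f=lambda p:np.concatenate([proj(n,W(p,np.array(L)/1000))-uv for n,L,uv in obs])
    r=least_squares(f,p0,loss="soft_l1");return r.x,f(r.x).reshape(-1,2)
E
python3 - <<'E'
from h import *
np.set_printoptions(precision=4,suppress=True)
t=lambda x,y:raw(x,y,165,172,7); s=lambda x,y:raw(x,y,180,225,6)
obs=[("top",(-140,45,12),t(50,525)),("top",(-140,-45,12),t(185,545)),("top",(170,45,12),t(132,72)),("top",(132,-32,60),t(218,131)),
("scene",(-140,45,12),s(435,550)),("scene",(-140,-45,12),s(543,441)),("scene",(170,45,12),s(36,238)),("scene",(132,-32,60),s(163,135)),
("scene",(-105,-36,54),s(488,379)),("scene",(-131,-36,54),s(519,400))]
p,r=fit(obs,[.55,.2,0,-.2]);print("clamp",p);print(r)
piv=W(p,np.array([132,-32,51.5])/1e3);tip=ray("top",t(460,112),.0515+p[2])
d=tip-piv;print("piv",piv,"tip",tip,np.hypot(*d[:2]))
a0=np.arctan2(-.909,.417)+p[3];a=np.arctan2(d[1],d[0]);print("lever",a0-a, "yaw",a)
b=lambda x,y:raw(x-490,y,315,190,5);c=lambda x,y:raw(x-490,y-210,295,125,5)
# block long axis +y ; top: left end has higher world y
ob=[("top",(-22,60,44),b(580,130)),("top",(22,60,44),b(571,83)),("top",(22,-60,44),b(697,66)),("top",(-22,-60,44),b(703,112)),
("scene",(-22,60,44),c(610,396)),("scene",(22,60,44),c(557,379)),("scene",(22,-60,44),c(605,300)),("scene",(-22,-60,44),c(649,318)),("scene",(22,60,0),c(555,415))]
q,r=fit(ob,[.45,-.4,0,0]);print("block",q,np.hypot(*q[:2]));print(r)
print("bedmid",W(p,np.array([-34,0,12])/1e3))
# jaw face
f=lambda uv:ray("top",uv,p[2]+.053)
c_,s_=np.cos(p[3]),np.sin(p[3])
for uv in (t(100,245),t(205,265)):
    w=f(uv)-W(p,np.zeros(3));print("jaw pt",c_*w[0]+s_*w[1],-s_*w[0]+c_*w[1])
# basket left edge and others (800-px coordinates)
for nm,u,z in(("basketL",(347,350),0.0),("basketL",(350,340),.06),("mug",(440,312),.09),("bagtop",(480,370),.15)):
    print(nm,ray("top",raw(*u,0,0,1.5625),z))
E
```

```text
clamp [ 0.4368  0.3696 -0.0056 -0.1767]
[[-0.0794 -0.105 ]
 [-0.3823  0.0731]
 [ 0.182  -0.3984]
 [ 0.5892  0.1138]
 [-0.0221  1.0646]
 [ 0.5227  0.0011]
 [-1.1372 -0.144 ]
 [ 0.2081  0.5546]
 [-0.4586 -1.2241]
 [ 0.66   -0.1153]]
piv [0.5611 0.3149 0.0459] tip [0.5719 0.1586 0.0459] 0.15663725279737922
lever 0.18461612976375874 yaw -1.5019856096561022
block [ 0.4621 -0.364  -0.0077  0.1098] 0.5882366772685318
[[-0.68   -0.2777]
 [-0.3906 -0.3306]
 [ 0.1449 -0.3464]
 [ 0.544  -0.1089]
 [-0.2457 -0.2814]
 [ 0.4434  0.3802]
 [ 0.0806  0.1078]
 [ 0.8543 -0.9778]
 [ 0.0705  1.0493]]
bedmid [0.4033 0.3756 0.0064]
jaw pt 0.04639512771186931 0.03576228451474266
jaw pt 0.04406210894026434 -0.03498619906870022
basketL [0.4072 0.2039 0.    ]
basketL [0.4336 0.1886 0.06  ]
mug [ 0.5064 -0.0736  0.09  ]
bagtop [ 0.339  -0.1735  0.15  ]
```

```bash
cat >> h.py <<'E'
def pose():
    s=sensors.read_state();R=Ro.from_quat(s["orientation"]).as_matrix()
    return s,s["tool_pos"],R,np.arctan2(R[1,1],R[0,1])
def plan(tgt,yaw,n=1):
    """print the even rows (cm, rad) from the pose now to TCP tgt, tool y at yaw, pointing down"""
    s,p,R,y=pose();dy=(yaw-y+np.pi)%(2*np.pi)-np.pi
    ti=np.array([np.sin(yaw-dy),0,0]) # unused
    d=(np.array(tgt)-p)/n;print("t",s["time"],"now",p.round(4),"yaw",round(y,3),"tilt",R[2,:2].round(4),"F",s["contact_force"].round(1),"gap",s["finger_gap"])
    print(" rotz/row",round(-dy/n,4))
    for i in range(n):
        a=y+dy*i/n;ey=np.array([np.cos(a),np.sin(a)]);ex=np.array([-ey[1],ey[0]])
        print(f" [{100*d[:2]@ex:.2f},{100*d[:2]@ey:.2f},{-100*d[2]:.2f}]")
E
sed -i '/unused/d' h.py
python3 - <<'E'
from h import *
plan((.46,-.55,.30),.11,10)
E
```

```text
t 0.1 now [ 0.1737 -0.6258  0.2304] yaw -1.3 tilt [-0.0001 -0.0018] F [-0.3  0.5 -1.1] gap 0.08554734826222984
 rotz/row -0.141
 [2.96,0.04,-0.70]
 [2.93,0.45,-0.70]
 [2.83,0.86,-0.70]
 [2.69,1.25,-0.70]
 [2.48,1.61,-0.70]
 [2.23,1.95,-0.70]
 [1.94,2.24,-0.70]
 [1.60,2.49,-0.70]
 [1.24,2.69,-0.70]
 [0.85,2.84,-0.70]
```

Call:
step_arm(motion=[[8.5, 2.96, 0.04, -0.7, 0, 0, -0.141], [8.5, 2.93, 0.45, -0.7, 0, 0, -0.141], [8.5, 2.83, 0.86, -0.7, 0, 0, -0.141], [8.5, 2.69, 1.25, -0.7, 0, 0, -0.141], [8.5, 2.48, 1.61, -0.7, 0, 0, -0.141], [8.5, 2.23, 1.95, -0.7, 0, 0, -0.141], [8.5, 1.94, 2.24, -0.7, 0, 0, -0.141], [8.5, 1.6, 2.49, -0.7, 0, 0, -0.141], [8.5, 1.24, 2.69, -0.7, 0, 0, -0.141], [8.5, 0.85, 2.84, -0.7, 0, 0, -0.141], [8.5, 0, 0, 0, 0, 0, 0]])

```text
time: 1.2
tool_pos: [0.4662, -0.5468, 0.3013]
orientation: [0.664, 0.748, 0.003, 0.001]
contact_force: [0.2, -0.0, 0.8]
finger_gap: 0.0852
grasp_force: 0.0
```

```bash
python3 - <<'E'
from h import *
plan((.462,-.364,.13),.11,6)
E
```

```text
t 1.2 now [ 0.4662 -0.5468  0.3013] yaw 0.12 tilt [0.0021 0.0049] F [ 0.2 -0.   0.8] gap 0.08520049089613492
 rotz/row 0.0016
 [3.03,0.29,2.86]
 [3.03,0.29,2.86]
 [3.03,0.28,2.86]
 [3.03,0.28,2.86]
 [3.04,0.27,2.86]
 [3.04,0.27,2.86]
```

Call:
step_arm(motion=[[8.5, 3.03, 0.29, 2.86, 0, 0, 0.002], [8.5, 3.03, 0.29, 2.86, 0, 0, 0.002], [8.5, 3.03, 0.28, 2.86, 0, 0, 0.002], [8.5, 3.03, 0.28, 2.86, 0, 0, 0.002], [8.5, 3.04, 0.27, 2.86, 0, 0, 0.001], [8.5, 3.04, 0.27, 2.86, 0, 0, 0.001], [8.5, 0, 0, 0, 0, 0, 0], [8.5, 0, 0, 0, 0, 0, 0], [8.5, 0, 0, 0, 0, 0, 0]])

```text
time: 2.1
tool_pos: [0.4579, -0.3698, 0.1306]
orientation: [0.672, 0.741, -0.0, 0.001]
contact_force: [-0.3, -0.5, 0.1]
finger_gap: 0.0851
grasp_force: 0.0
```

```bash
python3 - <<'E'
from h import *
import cv2
plan((.462,-.364,.014),.11,4)
a=cams.capture("top")[:,:,::-1][175:245,295:385];b=cams.capture("scene")[:,:,::-1][100:190,280:370]
im=np.zeros((450,800,3),np.uint8);im[:311,:400]=cv2.resize(a,(400,311),interpolation=cv2.INTER_CUBIC);im[:400,400:]=cv2.resize(b,(400,400),interpolation=cv2.INTER_CUBIC)
cv2.imwrite("pics/grasp1.png",im)
E
```

```text
t 2.1 now [ 0.4579 -0.3698  0.1306] yaw 0.098 tilt [-0.0022  0.001 ] F [-0.3 -0.5  0.1] gap 0.085062385424775
 rotz/row -0.0031
 [0.13,0.12,2.91]
 [0.13,0.12,2.91]
 [0.13,0.12,2.91]
 [0.13,0.12,2.91]
```

View pics/grasp1.png

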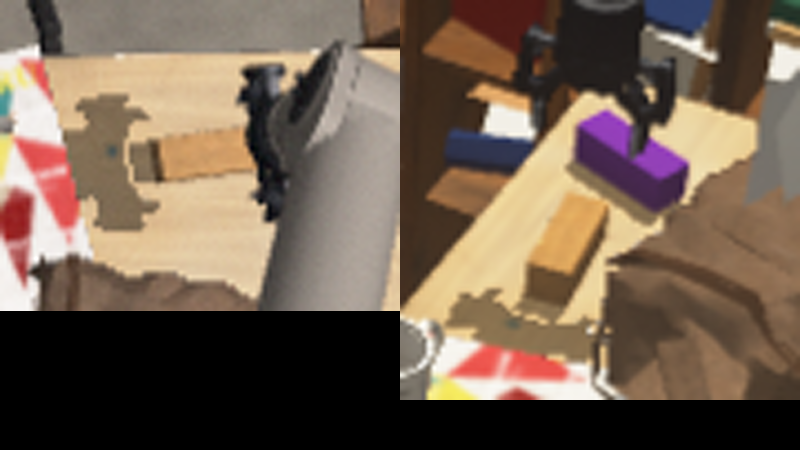

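Call:
step_arm(motion=[[8.5, 0.15, 0.1, 2.9, 0, 0, -0.003], [8.5, 0.15, 0.1, 2.9, 0, 0, -0.003], [8.5, 0.15, 0.1, 2.9, 0, 0, -0.003], [8.5, 0.1, 0.1, 2.7, 0, 0, -0.003], [8.5, 0, 0, 0, 0, 0, 0], [8.5, 0, 0, 0, 0, 0, 0], [8.5, 0, 0, 0, 0, 0, 0]])

```text
time: 2.9
tool_pos: [0.4625, -0.3634, 0.0176]
orientation: [0.667, 0.745, 0.0, 0.002]
contact_force: [0.2, 0.1, 1.2]
finger_gap: 0.0851
grasp_force: 0.0
```

```bash
python3 - <<'E'
from h import *
plan((.462,-.364,.015),.11,1)
E
```

```text
t 2.9 now [ 0.4625 -0.3634  0.0176] yaw 0.111 tilt [-0.0027  0.0026] F [0.2 0.1 1.2] gap 0.08506168292823686
 rotz/row 0.0011
 [-0.05,-0.06,0.26]
```

Well placed, so I grip and lift.

Call:
step_arm(motion=[[3.5, 0, 0, 0.1, 0, 0, 0], [3.5, 0, 0, 0, 0, 0, 0], [3.5, 0, 0, 0, 0, 0, 0], [3.5, 0, 0, 0, 0, 0, 0], [3.5, 0, 0, 0, 0, 0, 0], [3.5, 0, 0, 0, 0, 0, 0], [3.5, 0, 0, 0, 0, 0, 0], [3.5, 0, 0, 0, 0, 0, 0], [3.5, 0, 0, -2, 0, 0, 0], [3.5, 0, 0, -4, 0, 0, 0], [3.5, 0, 0, -5, 0, 0, 0], [3.5, 0, 0, -5, 0, 0, 0], [3.5, 0, 0, -5, 0, 0, 0], [3.5, 0, 0, -4, 0, 0, 0], [3.5, 0, 0, 0, 0, 0, 0]], force=60)

```text
time: 4.4
tool_pos: [0.4642, -0.3636, 0.2712]
orientation: [0.666, 0.746, 0.0, 0.006]
contact_force: [0.5, 0.0, -0.7]
finger_gap: 0.0442
grasp_force: 62.9
```

```bash
python3 - <<'E'
from h import *
plan((.403,.376,.25),1.394,18)
E
```

```text
t 4.4 now [ 0.4642 -0.3636  0.2712] yaw 0.112 tilt [-0.0085  0.0087] F [ 0.5  0.  -0.7] gap 0.04423382377270832
 rotz/row -0.0712
 [4.12,0.12,0.12]
 [4.10,0.41,0.12]
 [4.06,0.70,0.12]
 [4.00,0.99,0.12]
 [3.92,1.27,0.12]
 [3.82,1.55,0.12]
 [3.70,1.82,0.12]
 [3.56,2.08,0.12]
 [3.40,2.33,0.12]
 [3.23,2.56,0.12]
 [3.04,2.78,0.12]
 [2.83,2.99,0.12]
 [2.61,3.19,0.12]
 [2.38,3.37,0.12]
 [2.13,3.53,0.12]
 [1.88,3.67,0.12]
 [1.61,3.79,0.12]
 [1.34,3.90,0.12]
```

Call:
step_arm(motion=[[3.5, 4.12, 0.12, 0, 0, 0, -0.071], [3.5, 4.1, 0.41, 0, 0, 0, -0.071], [3.5, 4.06, 0.7, 0, 0, 0, -0.071], [3.5, 4.0, 0.99, 0, 0, 0, -0.071], [3.5, 3.92, 1.27, 0, 0, 0, -0.071], [3.5, 3.82, 1.55, 0, 0, 0, -0.071], [3.5, 3.7, 1.82, 0, 0, 0, -0.071], [3.5, 3.56, 2.08, 0, 0, 0, -0.071], [3.5, 3.4, 2.33, 0, 0, 0, -0.071], [3.5, 3.23, 2.56, 0, 0, 0, -0.071], [3.5, 3.04, 2.78, 0, 0, 0, -0.071], [3.5, 2.83, 2.99, 0, 0, 0, -0.071], [3.5, 2.61, 3.19, 0.2, 0, 0, -0.071], [3.5, 2.38, 3.37, 0.3, 0, 0, -0.071], [3.5, 2.13, 3.53, 0.3, 0, 0, -0.071], [3.5, 1.88, 3.67, 0.3, 0, 0, -0.071], [3.5, 1.61, 3.79, 0.3, 0, 0, -0.071], [3.5, 1.34, 3.9, 0.3, 0, 0, -0.071], [3.5, 0, 0, 0, 0, 0, 0], [3.5, 0, 0, 0, 0, 0, 0]])

```text
time: 6.4
tool_pos: [0.4, 0.3777, 0.246]
orientation: [0.089, 0.996, -0.001, -0.001]
contact_force: [0.3, -0.3, -1.6]
finger_gap: 0.0439
grasp_force: 62.9
```

```bash
python3 - <<'E'
from h import *
plan((.403,.376,.105),1.394,5)
E
```

```text
t 6.4 now [0.4    0.3777 0.246 ] yaw 1.393 tilt [ 0.0027 -0.0021] F [ 0.3 -0.3 -1.6] gap 0.043916005301359945
 rotz/row -0.0002
 [-0.07,-0.02,2.82]
 [-0.07,-0.02,2.82]
 [-0.07,-0.02,2.82]
 [-0.07,-0.02,2.82]
 [-0.07,-0.02,2.82]
```

Call:
step_arm(motion=[[3.5, -0.07, -0.02, 3, 0, 0, 0], [3.5, -0.07, -0.02, 3, 0, 0, 0], [3.5, -0.07, -0.02, 3, 0, 0, 0], [3.5, -0.07, -0.02, 3, 0, 0, 0], [3.5, -0.07, -0.02, 3, 0, 0, 0], [3.5, 0, 0, 0.6, 0, 0, 0], [3.5, 0, 0, 0, 0, 0, 0], [3.5, 0, 0, 0, 0, 0, 0], [3.5, 0, 0, 0, 0, 0, 0]])

```text
time: 7.3
tool_pos: [0.4056, 0.3767, 0.0934]
orientation: [0.091, 0.996, 0.001, 0.001]
contact_force: [0.4, 0.2, -2.2]
finger_gap: 0.0438
grasp_force: 62.8
```

```bash
python3 - <<'E'
from h import *
import cv2
plan((.403,.376,.03),1.394,1)
a=cams.capture("top")[:,:,::-1];b=cams.capture("scene")[:,:,::-1]
cv2.imwrite("top1.png",a);cv2.imwrite("scene1.png",b)
im=np.zeros((600,800,3),np.uint8);im[:595,:399]=cv2.resize(a[172:257,170:227],(399,595),interpolation=cv2.INTER_CUBIC);im[:600,400:]=cv2.resize(b[225:325,205:272],(400,600),interpolation=cv2.INTER_CUBIC)
cv2.imwrite("pics/place1.png",im)
E
```

```text
t 7.3 now [0.4056 0.3767 0.0934] yaw 1.389 tilt [-0.0022  0.0022] F [ 0.4  0.2 -2.2] gap 0.04375367193854441
 rotz/row -0.0046
 [0.25,-0.11,6.34]
```

View pics/place1.png

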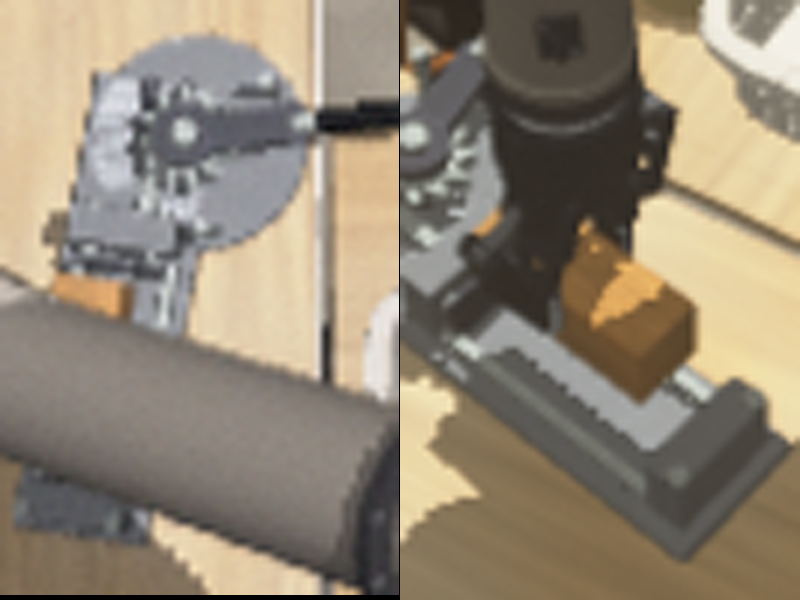

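The block hangs level over the channel. In the scene crop, its fixed-jaw end has bottom corners at (642,402) and (697,357), with top corners at (640,348) and (695,306). In the top crop, its far top edge runs (57,275)-(133,287).

```bash
python3 - <<'E'
from h import *
np.set_printoptions(precision=4,suppress=True)
t=lambda x,y:raw(x,y,170,172,7); s=lambda x,y:raw(x-400,y,205,225,5.985)
ob=[("scene",(-60,22,0),s(642,402)),("scene",(-60,-22,0),s(697,357)),("scene",(-60,-22,44),s(695,306)),("scene",(-60,22,44),s(640,348)),
("top",(60,22,44),t(57,275)),("top",(60,-22,44),t(133,287))]
q,r=fit(ob,[.405,.376,.08,-.17]);print(q);print(r)
p=np.array([.4368,.3696,-.0056,-.1767]);d=q[:2]-p[:2];c,s_=np.cos(p[3]),np.sin(p[3])
print("block in clamp",c*d[0]+s_*d[1],-s_*d[0]+c*d[1],"z",q[2]-p[2],"dyaw",q[3]-p[3])
T=pose()[1];d=T[:2]-p[:2];print("tcp in clamp",c*d[0]+s_*d[1],-s_*d[0]+c*d[1])
E
```

```text
[ 0.4015  0.3754  0.0785 -0.2452]
[[-0.4217  0.3629]
 [ 0.5879 -0.833 ]
 [ 0.7343 -0.4906]
 [-0.5266  1.2807]
 [ 0.527  -0.4441]
 [-0.6279  0.0588]]
block in clamp -0.035762569188364166 -0.0004893124604534666 z 0.08406876069775066 dyaw -0.06853861788974702
tcp in clamp -0.032213377151645683 0.0013022667119197652
```

Call:
step_arm(motion=[[3.5, 0, 0, 2, 0, 0, -0.005], [3.5, 0, 0, 1.5, 0, 0, 0], [3.5, 0, 0, 1, 0, 0, 0], [3.5, 0, 0, 0.7, 0, 0, 0], [3.5, 0, 0, 0.5, 0, 0, 0], [3.5, 0, 0, 0.3, 0, 0, 0], [3.5, 0, 0, 0, 0, 0, 0], [3.5, 0, 0, 0, 0, 0, 0], [3.5, 0, 0, 0, 0, 0, 0]])

```text
time: 8.3
tool_pos: [0.4049, 0.3762, 0.0321]
orientation: [0.088, 0.996, 0.0, 0.0]
contact_force: [-0.3, -0.9, -1.3]
finger_gap: 0.0442
grasp_force: 63.0
```

Call:
step_arm(motion=[[3.5, 0, 0, 0.2, 0, 0, 0], [3.5, 0, 0, 0.15, 0, 0, 0], [3.5, 0, 0, 0, 0, 0, 0], [3.5, 0, 0, 0, 0, 0, 0], [3.5, 0, 0, 0, 0, 0, 0]])

```text
time: 8.8
tool_pos: [0.405, 0.3763, 0.0297]
orientation: [0.088, 0.996, -0.0, 0.001]
contact_force: [-1.3, -3.1, 9.6]
finger_gap: 0.044
grasp_force: 64.2
```

Contact with the floor. I release and rise.

Call:
step_arm(motion=[[5, 0, 0, 0, 0, 0, 0], [6.4, 0, 0, 0, 0, 0, 0], [6.4, 0, 0, 0, 0, 0, 0], [6.4, 0, 0, 0, 0, 0, 0], [6.4, 0, 0, 0, 0, 0, 0], [6.4, 0, 0, -1, 0, 0, 0], [6.4, 0, 0, -2, 0, 0, 0], [6.4, 0, 0, -4, 0, 0, 0], [6.4, 0, 0, -4, 0, 0, 0], [6.4, 0, 0, -4, 0, 0, 0], [6.4, 0, 0, 0, 0, 0, 0]])

```text
time: 9.9
tool_pos: [0.4066, 0.3796, 0.1844]
orientation: [0.088, 0.996, 0.004, 0.004]
contact_force: [-0.0, 0.1, -0.8]
finger_gap: 0.064
grasp_force: 0.0
```

```bash
python3 - <<'E'
from h import *
yl=-1.502; piv=np.array([.5611,.3149]); g=piv+.122*np.array([np.cos(yl),np.sin(yl)]);print(g)
plan((*g,.14),yl+np.pi/2,10)
E
```

```text
[0.56948653 0.1931886 ]
t 9.9 now [0.4066 0.3796 0.1844] yaw 1.395 tilt [-0.007   0.0087] F [-0.   0.1 -0.8] gap 0.064014937398987
 rotz/row 0.1326
 [-1.93,-1.55,0.44]
 [-2.12,-1.28,0.44]
 [-2.27,-0.99,0.44]
 [-2.38,-0.68,0.44]
 [-2.45,-0.36,0.44]
 [-2.48,-0.03,0.44]
 [-2.46,0.29,0.44]
 [-2.40,0.62,0.44]
 [-2.30,0.93,0.44]
 [-2.15,1.22,0.44]
```

Call:
step_arm(motion=[[6.4, -1.93, -1.55, 0.3, 0, 0, 0.133], [6.4, -2.12, -1.28, 0.3, 0, 0, 0.133], [6, -2.27, -0.99, 0.3, 0, 0, 0.133], [5, -2.38, -0.68, 0.3, 0, 0, 0.133], [5, -2.45, -0.36, 0.3, 0, 0, 0.133], [5, -2.48, -0.03, 0.3, 0, 0, 0.133], [5, -2.46, 0.29, 0.3, 0, 0, 0.133], [5, -2.4, 0.62, 0.3, 0, 0, 0.133], [5, -2.3, 0.93, 0.3, 0, 0, 0.133], [5, -2.15, 1.22, 0.3, 0, 0, 0.133], [5, 0, 0, 0, 0, 0, 0], [5, 0, 0, 0, 0, 0, 0], [5, 0, 0, 0, 0, 0, 0]])

```text
time: 11.2
tool_pos: [0.5663, 0.1908, 0.1483]
orientation: [0.683, 0.731, 0.0, -0.0]
contact_force: [-0.1, 0.3, 0.6]
finger_gap: 0.0501
grasp_force: 0.0
```

```bash
python3 - <<'E'
from h import *
import cv2
plan((.5695,.193,.032),.069,5)
a=cams.capture("top")[:,:,::-1];b=cams.capture("scene")[:,:,::-1]
im=np.zeros((600,800,3),np.uint8);im[:595,:399]=cv2.resize(a[172:257,170:227],(399,595),interpolation=cv2.INTER_CUBIC);im[:600,400:]=cv2.resize(b[215:315,200:267],(400,600),interpolation=cv2.INTER_CUBIC)
cv2.imwrite("pics/lev1.png",im)
E
```

```text
t 11.2 now [0.5663 0.1908 0.1483] yaw 0.068 tilt [ 0.0009 -0.0005] F [-0.1  0.3  0.6] gap 0.05005469098650881
 rotz/row -0.0001
 [0.04,0.07,2.33]
 [0.04,0.07,2.33]
 [0.04,0.07,2.33]
 [0.04,0.07,2.33]
 [0.04,0.07,2.33]
```

View pics/lev1.png

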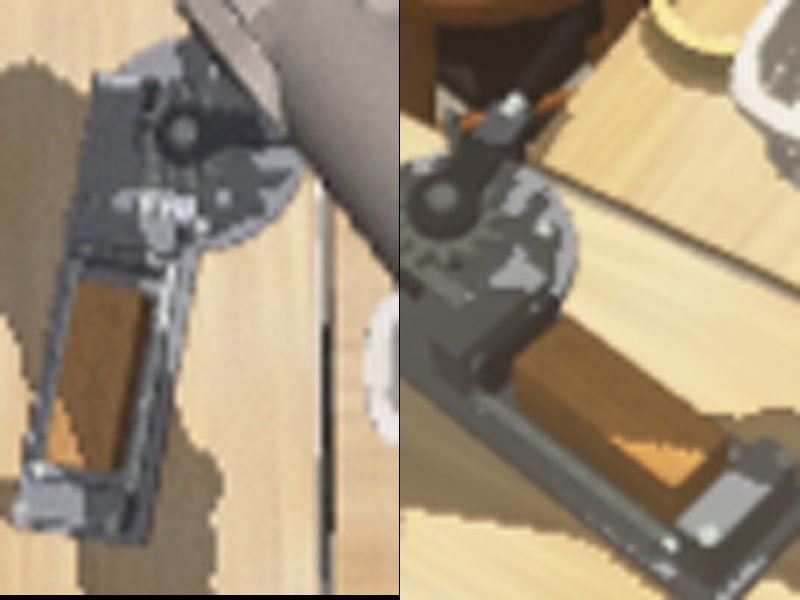

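The block lies between the rails (top crop, corners about (75,280) to (115,470)), with the jaw clear of it. I lower the fingers over the lever grip.

Call:
step_arm(motion=[[5, 0.04, 0.07, 2.4, 0, 0, 0], [5, 0.04, 0.07, 2.4, 0, 0, 0], [5, 0.04, 0.07, 2.4, 0, 0, 0], [5, 0.04, 0.07, 2.4, 0, 0, 0], [5, 0.04, 0.07, 1.7, 0, 0, 0], [5, 0, 0, 1, 0, 0, 0], [5, 0, 0, 0, 0, 0, 0], [3.5, 0, 0, 0, 0, 0, 0], [2.8, 0, 0, 0, 0, 0, 0], [2.8, 0, 0, 0, 0, 0, 0], [2.8, 0, 0, 0, 0, 0, 0]], force=20)

```text
time: 12.4
tool_pos: [0.5712, 0.1916, 0.0259]
orientation: [0.684, 0.73, 0.0, 0.0]
contact_force: [-0.2, 0.3, -0.5]
finger_gap: 0.0282
grasp_force: 0.0
```

```bash
cat >> h.py <<'E'
PIV=np.array([.5611,.3149])
def lever():
    s,p,R,y=pose();d=p[:2]-PIV;a=np.arctan2(d[1],d[0]);print("t",s["time"],"lever at tcp",round(-1.3174-a,3),"r",np.hypot(*d).round(4),"z",p[2].round(4),"yaw-lever",(y-a-np.pi/2).round(3),"F",s["contact_force"].round(1),"F_tang(drive+)",round(-s["contact_force"][:2]@[-np.sin(a),np.cos(a)],1),s["finger_gap"].round(4))
E
python3 - <<'E'
from h import *
lever()
E
```

```text
Traceback (most recent call last):
  File "h.py", line 29, in lever
    s,p,R,y=pose();d=p[:2]-PIV;a=np.arctan2(d[1],d[0]);print("t",s["time"],"lever at tcp",round(-1.3174-a,3),"r",np.hypot(*d).round(4),"z",p[2].round(4),"yaw-lever",(y-a-np.pi/2).round(3),"F",s["contact_force"].round(1),"F_tang(drive+)",round(-s["contact_force"][:2]@[-np.sin(a),np.cos(a)],1),s["finger_gap"].round(4))
                                                                                                                                                                                                                                                                                                     ^^^^^^^^^^^^^^^^^^^^^
AttributeError: 'float' object has no attribute 'round'
```

Call:
step_arm(motion=[[2.8, 0.09, -1.46, 0, 0, 0, 0.12], [2.8, 0.09, -1.46, 0, 0, 0, 0.12], [2.8, 0.09, -1.46, 0, 0, 0, 0.12], [2.8, 0.09, -1.46, 0, 0, 0, 0.12], [2.8, 0.09, -1.46, 0, 0, 0, 0.12], [2.8, 0.09, -1.46, 0, 0, 0, 0.12], [2.8, 0.09, -1.46, 0, 0, 0, 0.12], [2.8, 0, 0, 0, 0, 0, 0]])

```text
time: 13.2
tool_pos: [0.4763, 0.2265, 0.0255]
orientation: [0.921, 0.389, -0.0, 0.001]
contact_force: [-0.3, -1.2, -0.6]
finger_gap: 0.0278
grasp_force: 0.4
```

```bash
sed -i 's/s\["finger_gap"\].round(4)/s["finger_gap"]/' h.py; python3 - <<'E'
from h import *
lever()
E
```

```text
t 13.2 lever at tcp 1.018 r 0.1225 z 0.0255 yaw-lever -0.007 F [-0.3 -1.2 -0.6] F_tang(drive+) -0.6 0.02781510113302343
```

Call:
step_arm(motion=[[2.8, 0.06, -1.22, 0, 0, 0, 0.1], [2.8, 0.06, -1.22, 0, 0, 0, 0.1], [2.8, 0.06, -1.22, 0, 0, 0, 0.1], [2.8, 0, 0, 0, 0, 0, 0], [2.8, 0, 0, 0, 0, 0, 0]])

```text
time: 13.7
tool_pos: [0.4561, 0.2552, 0.0253]
orientation: [0.969, 0.247, 0.0, -0.0]
contact_force: [-0.1, -1.2, 0.7]
finger_gap: 0.0281
grasp_force: 0.2
```

```bash
sed -i 's/round(-s\["contact/round(s["contact/' h.py; python3 - <<'E'
from h import *
import cv2
lever()
a=cams.capture("top")[:,:,::-1];b=cams.capture("scene")[:,:,::-1]
im=np.zeros((600,800,3),np.uint8);im[:595,:399]=cv2.resize(a[172:257,170:227],(399,595),interpolation=cv2.INTER_CUBIC);im[:600,400:]=cv2.resize(b[215:315,200:267],(400,600),interpolation=cv2.INTER_CUBIC)
cv2.imwrite("pics/lev2.png",im)
E
```

```text
t 13.7 lever at tcp 1.307 r 0.1207 z 0.0253 yaw-lever -0.017 F [-0.1 -1.2  0.7] F_tang(drive+) 1.0 0.02807041558015267
```

View pics/lev2.png

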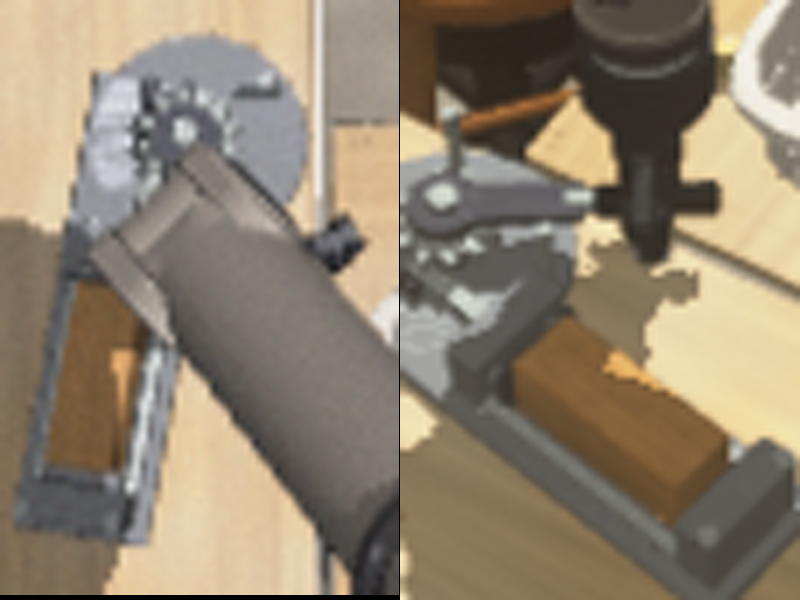

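The jaw has advanced about 12 mm, the block is still flat, and the fingers straddle the grip at (650,195). Now the back swing.

Call:
step_arm(motion=[[2.8, 0.09, 1.46, 0, 0, 0, -0.12], [2.8, 0.09, 1.46, 0, 0, 0, -0.12], [2.8, 0.09, 1.46, 0, 0, 0, -0.12], [2.8, 0.09, 1.46, 0, 0, 0, -0.12], [2.8, 0.09, 1.46, 0, 0, 0, -0.12], [2.8, 0.09, 1.46, 0, 0, 0, -0.12], [2.8, 0.09, 1.46, 0, 0, 0, -0.12], [2.8, 0.09, 1.46, 0, 0, 0, -0.12], [2.8, 0.09, 1.46, 0, 0, 0, -0.12], [2.8, 0.09, 1.46, 0, 0, 0, -0.12], [2.8, 0, 0, 0, 0, 0, 0], [2.8, 0, 0, 0, 0, 0, 0]])

```text
time: 15.0
tool_pos: [0.5781, 0.1922, 0.025]
orientation: [0.663, 0.749, 0.0, -0.0]
contact_force: [0.6, 0.2, -0.7]
finger_gap: 0.0283
grasp_force: 0.0
```

```bash
python3 - <<'E'
from h import *
lever()
E
```

```text
t 15.0 lever at tcp 0.116 r 0.1238 z 0.025 yaw-lever -0.015 F [ 0.6  0.2 -0.7] F_tang(drive+) 0.6 0.028281976913395856
```

Call:
step_arm(motion=[[2.8, 0.1, 0.8, 0, 0, 0, -0.065], [2.8, 0.1, 0.8, 0, 0, 0, -0.065], [2.8, 0, 0, 0, 0, 0, 0], [2.8, 0.09, -1.46, 0, 0, 0, 0.12], [2.8, 0.09, -1.46, 0, 0, 0, 0.12], [2.8, 0.09, -1.46, 0, 0, 0, 0.12], [2.8, 0.09, -1.46, 0, 0, 0, 0.12], [2.8, 0.09, -1.46, 0, 0, 0, 0.12], [2.8, 0.09, -1.46, 0, 0, 0, 0.12], [2.8, 0.09, -1.46, 0, 0, 0, 0.12], [2.8, 0.09, -1.46, 0, 0, 0, 0.12], [2.8, 0.09, -1.46, 0, 0, 0, 0.12], [2.8, 0.09, -1.46, 0, 0, 0, 0.12], [2.8, 0, 0, 0, 0, 0, 0]])

```text
time: 16.4
tool_pos: [0.4616, 0.2429, 0.0251]
orientation: [0.951, 0.308, -0.001, 0.001]
contact_force: [-0.7, -3.5, -0.2]
finger_gap: 0.0279
grasp_force: 1.3
```

```bash
python3 - <<'E'
from h import *
lever()
E
```

```text
t 16.4 lever at tcp 1.198 r 0.1228 z 0.0251 yaw-lever -0.0 F [-0.7 -3.5 -0.2] F_tang(drive+) 2.4 0.0278740137964773
```

Call:
step_arm(motion=[[2.8, 0.09, -1.46, 0, 0, 0, 0.12], [2.8, 0, -0.2, 0, 0, 0, 0.015], [2.8, 0, 0, 0, 0, 0, 0], [2.8, 0.09, 1.46, 0, 0, 0, -0.12], [2.8, 0.09, 1.46, 0, 0, 0, -0.12], [2.8, 0.09, 1.46, 0, 0, 0, -0.12], [2.8, 0.09, 1.46, 0, 0, 0, -0.12], [2.8, 0.09, 1.46, 0, 0, 0, -0.12], [2.8, 0.09, 1.46, 0, 0, 0, -0.12], [2.8, 0.09, 1.46, 0, 0, 0, -0.12], [2.8, 0.09, 1.46, 0, 0, 0, -0.12], [2.8, 0.09, 1.46, 0, 0, 0, -0.12], [2.8, 0.09, 1.46, 0, 0, 0, -0.12], [2.8, 0.09, 1.46, 0, 0, 0, -0.12], [2.8, 0, 0, 0, 0, 0, 0], [2.8, 0, 0, 0, 0, 0, 0]])

```text
time: 18.0
tool_pos: [0.5917, 0.197, 0.025]
orientation: [0.618, 0.786, 0.0, -0.0]
contact_force: [-0.7, 0.8, 0.6]
finger_gap: 0.0278
grasp_force: 0.0
```

```bash
python3 - <<'E'
from h import *
lever()
E
```

```text
t 18.0 lever at tcp -0.001 r 0.1218 z 0.025 yaw-lever -0.016 F [-0.7  0.8  0.6] F_tang(drive+) -0.5 0.02780207307084475
```

Call:
step_arm(motion=[[2.8, 0.09, -1.46, 0, 0, 0, 0.12], [2.8, 0.09, -1.46, 0, 0, 0, 0.12], [2.8, 0.05, -1.22, 0, 0, 0, 0.1], [2.8, 0.05, -0.6, 0, 0, 0, 0.05], [2.8, 0, 0, 0, 0, 0, 0]])

```text
time: 18.5
tool_pos: [0.5463, 0.1939, 0.0258]
orientation: [0.759, 0.651, 0.002, 0.002]
contact_force: [5.8, -1.7, -2.8]
finger_gap: 0.0279
grasp_force: 2.6
```

```bash
python3 - <<'E'
from h import *
lever()
E
```

```text
t 18.5 lever at tcp 0.375 r 0.1219 z 0.0258 yaw-lever -0.03 F [ 5.8 -1.7 -2.8] F_tang(drive+) 5.9 0.02793815513277555
```

Call:
step_arm(motion=[[2.8, 0.02, -0.6, 0, 0, 0, 0.05], [2.8, 0, 0, 0, 0, 0, 0], [2.8, 0, 0, 0, 0, 0, 0]])

```text
time: 18.8
tool_pos: [0.5413, 0.1946, 0.0258]
orientation: [0.775, 0.632, 0.002, 0.002]
contact_force: [6.1, -1.5, -2.5]
finger_gap: 0.0281
grasp_force: 3.0
```

```bash
python3 - <<'E'
from h import *
lever()
E
```

```text
t 18.8 lever at tcp 0.416 r 0.1219 z 0.0258 yaw-lever -0.039 F [ 6.1 -1.5 -2.5] F_tang(drive+) 6.3 0.02808912206132151
```

Call:
step_arm(motion=[[2.8, 0.02, -0.6, 0, 0, 0, 0.05], [2.8, 0.02, -0.6, 0, 0, 0, 0.05], [2.8, 0, 0, 0, 0, 0, 0], [2.8, 0, 0, 0, 0, 0, 0]])

```text
time: 19.2
tool_pos: [0.5312, 0.1967, 0.0259]
orientation: [0.806, 0.592, 0.003, 0.003]
contact_force: [8.6, -3.2, -5.8]
finger_gap: 0.0279
grasp_force: 4.8
```

```bash
python3 - <<'E'
from h import *
lever()
E
```

```text
t 19.2 lever at tcp 0.501 r 0.1219 z 0.0259 yaw-lever -0.055 F [ 8.6 -3.2 -5.8] F_tang(drive+) 9.2 0.027899344351274512
```

Call:
step_arm(motion=[[2.8, 0.02, -0.6, 0, 0, 0, 0.05], [2.8, 0.02, -0.6, 0, 0, 0, 0.05], [2.8, 0, 0, 0, 0, 0, 0], [2.8, 0, 0, 0, 0, 0, 0]])

```text
time: 19.6
tool_pos: [0.5225, 0.1995, 0.026]
orientation: [0.835, 0.551, 0.004, 0.004]
contact_force: [13.7, -6.0, -8.0]
finger_gap: 0.028
grasp_force: 7.5
```

```bash
python3 - <<'E'
from h import *
lever()
E
```

```text
t 19.6 lever at tcp 0.576 r 0.1217 z 0.026 yaw-lever -0.081 F [13.7 -6.  -8. ] F_tang(drive+) 14.8 0.027999676433335504
```

Tight at about 15 N. I ease off, open and retreat upward.

Call:
step_arm(motion=[[2.8, 0, 0.5, 0, 0, 0, -0.04], [2.8, 0, 0.5, 0, 0, 0, -0.04], [4.5, 0, 0.2, 0, 0, 0, 0], [5, 0, 0, 0, 0, 0, 0], [5, 0, 0, 0, 0, 0, 0], [5, 0, 0, 0, 0, 0, 0]])

```text
time: 20.2
tool_pos: [0.5285, 0.1989, 0.0258]
orientation: [0.811, 0.585, 0.001, 0.001]
contact_force: [5.0, -1.2, -0.6]
finger_gap: 0.05
grasp_force: 2.7
```

```bash
python3 - <<'E'
from h import *
lever()
E
```

```text
t 20.2 lever at tcp 0.528 r 0.1205 z 0.0258 yaw-lever -0.046 F [ 5.  -1.2 -0.6] F_tang(drive+) 5.2 0.05004224946853408
```

Call:
step_arm(motion=[[5, 0, 0.8, 0, 0, 0, 0], [5, 0, 0.7, 0, 0, 0, 0], [5, 0, 0, 0, 0, 0, 0], [5, 0, 0, 0, 0, 0, 0]])

```text
time: 20.6
tool_pos: [0.5419, 0.1946, 0.0253]
orientation: [0.811, 0.585, 0.0, 0.0]
contact_force: [2.3, 0.5, 1.2]
finger_gap: 0.0499
grasp_force: 1.5
```

```bash
python3 - <<'E'
from h import *
lever()
E
```

```text
t 20.6 lever at tcp 0.412 r 0.1218 z 0.0253 yaw-lever -0.162 F [2.3 0.5 1.2] F_tang(drive+) 2.2 0.04991710437867165
```

Call:
step_arm(motion=[[5, 0, 0.6, 0, 0, 0, -0.05], [5, 0, 0.4, 0, 0, 0, -0.05], [5, 0, 0, 0, 0, 0, 0], [5, 0, 0, 0, 0, 0, 0]])

```text
time: 21.0
tool_pos: [0.5504, 0.1914, 0.0248]
orientation: [0.781, 0.625, -0.001, -0.0]
contact_force: [1.7, -0.3, -0.2]
finger_gap: 0.0499
grasp_force: 0.9
```

```bash
python3 - <<'E'
from h import *
lever()
E
```

```text
t 21.0 lever at tcp 0.34 r 0.1239 z 0.0248 yaw-lever -0.134 F [ 1.7 -0.3 -0.2] F_tang(drive+) 1.7 0.04987096556876179
```

Call:
step_arm(motion=[[5, 0.1, 0.6, 0, 0, 0, -0.05], [5, 0.1, 0.5, 0, 0, 0, -0.05], [5, 0, 0, 0, 0, 0, 0], [5, 0, 0, 0, 0, 0, 0]])

```text
time: 21.4
tool_pos: [0.561, 0.1913, 0.0248]
orientation: [0.749, 0.663, -0.001, -0.0]
contact_force: [-0.6, 0.3, -0.6]
finger_gap: 0.0499
grasp_force: 0.0
```

```bash
python3 - <<'E'
from h import *
lever()
E
```

```text
t 21.4 lever at tcp 0.254 r 0.1236 z 0.0248 yaw-lever -0.121 F [-0.6  0.3 -0.6] F_tang(drive+) -0.6 0.04994768542430993
```

Call:
step_arm(motion=[[5, 0, 0.4, 0, 0, 0, 0], [5, 0, 0, -1.5, 0, 0, 0], [5, 0, 0, -3, 0, 0, 0], [5, 0, 0, -4, 0, 0, 0], [5, 0, 0, -5, 0, 0, 0], [5, 0, 0, -5, 0, 0, 0], [5, -3, 0, 0, 0, 0, 0], [5, -5, 0, 0, 0, 0, 0], [5, -5, 0, 0, 0, 0, 0], [5, -5, 0, 0, 0, 0, 0], [5, 0, 0, 0, 0, 0, 0], [5, 0, 0, 0, 0, 0, 0]])

```text
time: 22.6
tool_pos: [0.5445, 0.0108, 0.2112]
orientation: [0.75, 0.662, 0.0, 0.0]
contact_force: [0.1, 0.7, -0.3]
finger_gap: 0.0502
grasp_force: 0.0
```

```bash
python3 - <<'E'
from h import *
import cv2
lever()
a=cams.capture("top")[:,:,::-1];b=cams.capture("scene")[:,:,::-1]
im=np.zeros((600,800,3),np.uint8);im[:595,:399]=cv2.resize(a[172:257,170:227],(399,595),interpolation=cv2.INTER_CUBIC);im[:600,400:]=cv2.resize(b[215:315,200:267],(400,600),interpolation=cv2.INTER_CUBIC)
cv2.imwrite("pics/end1.png",im)
E
```

```text
t 22.6 lever at tcp 0.308 r 0.3045 z 0.2112 yaw-lever -0.069 F [ 0.1  0.7 -0.3] F_tang(drive+) 0.1 0.050187237795359683
```

View pics/end1.png

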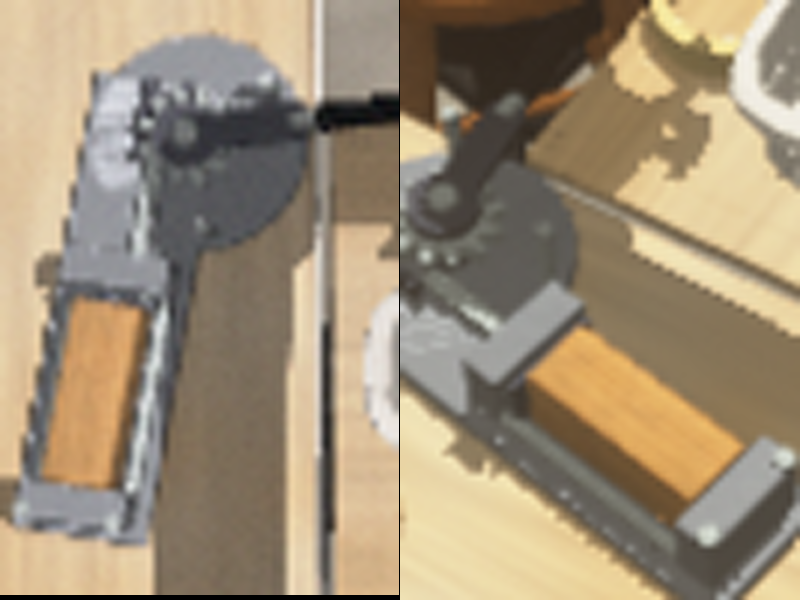

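The block lies square in the channel between both jaws (top crop, block from about (78,300) to (120,485)). The sprung plate is on its end and the hand is clear, so I hand in.

```bash
python3 -c "
from plant import arm
print(arm.finish_job())"
```

```text
the job is handed in; nothing more can be done
None
```

I handed the job in at about 23 s. The block lies flat in the channel and the jaw was driven tight with the lever (about 15 N at the grip). The hand is clear, and the holding force after letting go was judged from the last picture, not measured.

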